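Cover the dish of inspected screws

ROBOT

A 6-joint arm with a two-finger parallel gripper is mounted at the origin on the work surface. World frame = base frame: x ahead of the robot, y to its left, z up, the work surface at z = 0. Lengths are in m, angles in rad, forces in N, time in s.
With the tool pointing down it reaches from about 0.375 to 0.9 m from the base axis. Payload 3.1 kg.
Tool frame: the origin (TCP) lies midway between the tips of the shut fingers; the grasp point (between the pads) lies 19 mm behind it; z points along the fingers, y is the line along which they close (so a half turn about z gives the same grasp; the last joint's range is limited). The gripper opens to 87 mm and grips with 3 to 60 N. Pads are 19 mm wide; open, the fingers measure 117 mm over their backs; the gripper's body (75 mm by 190 mm) begins 51 mm behind the grasp point.
Start: joints at [-0.178, 0.527, 1.433, -0, 1.181, -0.178], TCP at [0.625, 0, 0.202] pointing down, gripper open.
Joint ranges: [-3.08, 3.08], [-0.75, 2.2], [0.22, 2.44], [-1.43, 4.57], [0, 2.65], [-2.85, 2.85]. Speed limits (rad/s): [2.79, 2.79, 3.14, 3.14, 3.14, 3.14].

INTERFACE

Orientations are given as a unit quaternion [x, y, z, w].
In Python, from rig import status, imaging, order gives the robot as it stands.
- The arm moves only by the tool arm_command, never from a script. Its argument "deltas" is one flat list of numbers, 5 for each row, row after row: the opening, from -1 (shut) to 1 (fully open), so that 0 is half open, then the shift along the tool's x, y, z in m, then the turn about the tool's z in rad. In form: [gripper, tx, ty, tz, roll, gripper, tx, ty, tz, roll, ...]. A call has 1 to 12 rows; each row shifts and turns the commanded pose from where the row before left it, along the tool's axes as they then stand; what a row does not reach is not made up. A row lasts 1/8 s, in which the tool goes at most 62.5 mm and 10.7 degrees, less where a joint would pass 70% of its speed; a pose out of reach is approached as far as the arm can. A call with a gripper value outside its range is refused whole. The fingers move at their own pace and stop on an object; "newtons" is the grip in N (left out, the last holds). Time passes only in rows, so rows that do not move let the fingers close. It gives the time, the measured TCP pose, the force, the opening and the grip force at its end, in the units of the state.
- status.get_obs(): the state, without advancing time (a new reading comes with each control period).
- imaging.camera(name): name is "scene" or "side" or "wrist"; returns (picture, depth): 420x560x3 uint8, red, green, blue; 420x560 float32, m along the optical axis (not along the pixel's ray), 0 where there is no reading.
- imaging.camera_params(name): a dict with "intrinsics" (3x3 intrinsics, pixels), "camera_from_world" (4x4, takes a point from world to camera coordinates). Camera axes: x right, y up, looking along -z (the intrinsics and any distortion apply to the point x, -y, -z); pixel columns grow to the right and rows downward; lengths in m; the calibration is good to about 2 mm. A picture is of the moment at which its call begins: read the wrist's pose just before it. camera_params takes no time and is no camera call; for the wrist camera it gives the pose at the moment of the call.
- order.hand_in(): hands the job in; it is judged then, once.
The state is a dict: "time": time; "q": joint angles; "joint_velocities": joint speeds; "joint_torque": joint torques, N m; "position": TCP position; "tool_rot": TCP orientation; "ft_force": force on the tool from outside, world axes, zero at the start; "moment": the same for the moment, N m; "grip_width": finger opening in m; "grip_force": force on a finger pad.
Only numpy, scipy, OpenCV 4.12 (cv2) and the standard library are available. Lean on these libraries where they do the work, as an engineer would, in place of code of your own. Each camera call takes 0.05 s, during which the arm holds its last target. There are 200 camera calls.

TASK

Close the wider of the two round dishes on the inspection bench with the wider of the two round knobbed covers: bring the cover down onto the rim before letting go, and leave it fully seated and level. Leave the dishes standing where they are and do not disturb the small cover.

Things in the scene. Friction and masses are not known exactly. Their poses are not given: they have to be found in the camera images.
- cover: Wider metal cover, 0.22 kg, loose, knob up: disc 120 mm across, 4 mm thick, its underside 12 mm above the origin and to rest on the rim. Below it a plug 74 mm across, 12 mm deep, goes inside the rim. On top, central upright round black knob, 26 mm across, 16 to 46 mm above the origin. Origin: centre of the plug's underside, z up. Seated, it is 33 mm above the dish's origin.
- dish: The wider metal dish, loose, about 0.4 kg, open at the top, with a layer of screws on its floor (below 20 mm): straight round wall, 100 mm outside and 94 mm inside diameter, rim 45 mm above the origin; its origin is the centre of its underside, z up along its axis (yaw has no meaning).
- small_cover: The smaller cover, loose: like the wide one but its disc is 84 mm and its plug 38 mm in diameter (same heights and same knob); too small for the wide dish; to be left alone. Its origin is the centre of its underside, z up along its axis (yaw has no meaning).
- small_dish: The smaller open dish, loose: 64 mm outside and 58 mm inside diameter, 45 mm tall, a few screws in it; to be left alone. Its origin is the centre of its underside, z up along its axis (yaw has no meaning).
Not all that is in view belongs to the job. What is shaped like the dish but green or pink is not meant. What is shaped like the cover but blue is not meant.

How it is judged:
On the way:
1. the wide cover is brought down into the wide dish's mouth while the gripper holds it: within 14 mm of its middle and no more than 12 mm above seated (contact force between the fingers and cover above 0.5 N and horizontal distance between cover and dish below 0.014 m and z of cover in the frame of dish between 0.025 and 0.045 m), for 0.1 s.
At the end, for the whole second after the job is handed in: The wide cover lies released and still on the wide dish: centres within 14 mm (its plug in the rim allows 10), height within 5 mm of seated, level within 5 degrees; the dish is upright and within 40 mm of its start, the small dish and small cover within 30 mm of theirs (horizontal distance between cover and dish below 0.014 m and z of cover in the frame of dish between 0.028 and 0.038 m and angle between each of cover, dish's own z axis and vertical below 0.09 rad and distance of dish from where it was at the start of the episode below 0.04 m and distance of each of small_dish, small_cover from where it was at the start of the episode below 0.03 m and linear speed of cover below 0.02 m/s and angular speed of cover below 0.2 rad/s); the robot touches nothing.
It fails at once if the wide dish or the small dish is tipped over (angle between any of dish, small_dish's own z axis and vertical above 0.5 rad).
It also fails if it takes over 40 s, if anything falls off the work surface, if the arm or the gripper's body presses on something with over 40 N, if the wrist force passes 120 N, or if a joint passes its speed limit or range.

## Working session

There is one attempt and no reset: what is moved stays moved. The work goes in short steps, Python scripts to look and compute and a tool call to move; the robot and the scene stay as the last step left them, time stands still between calls to the robot, and variables do not carry over. Pictures are saved under pics/ and viewed, at most 10 in all, crops included, and the job is handed in when it is done.

Besides the shell and the picture viewer there is one more tool, called after "Emit:" as a command line: name --argument value ..., lists and objects as JSON in quotes. arm_command: Moves the arm, as the interface text tells. Its arguments: {"type":"object","properties":{"deltas":{"type":"array"},"newtons":{"type":"number"}},"required":["deltas"]}

```bash
mkdir -p pics; cat > h.py <<'E'
import numpy as np, cv2
from rig import status, imaging, order
def grab(n):
    p=imaging.camera_params(n); im,d=imaging.camera(n); return im,d,np.array(p["intrinsics"]),np.array(p["camera_from_world"]),p
def pts(d,K,T):
    v,u=np.mgrid[:d.shape[0],:d.shape[1]]
    c=np.stack([(u-K[0,2])*d/K[0,0],-(v-K[1,2])*d/K[1,1],-d,np.ones_like(d)],-1)
    return (c@np.linalg.inv(T).T)[...,:3]
E
python3 - <<'E'
from h import *
s=status.get_obs(); print(s['time'],s['position'],s['tool_rot'])
for n in("scene","side","wrist"):
    im,d,K,T,p=grab(n); cv2.imwrite(f"pics/{n}0.png",im[...,::-1]); np.savez(n+"0.npz",im=im,d=d,K=K,T=T)
    print(n,K.tolist(),np.linalg.inv(T)[:3,3],[k for k in p])
a=[cv2.imread(f"pics/{n}0.png") for n in("scene","side")]
E
```

```text
0.0 [6.24234675e-01 1.71193545e-04 2.01293510e-01] [ 7.07111477e-01  7.07101272e-01 -6.07405917e-04 -8.83608089e-04]
scene [[430.0361693736445, 0.0, 278.06307494359874], [0.0, 430.0361693736445, 217.22086566705548], [0.0, 0.0, 1.0]] [1.03772374 0.34387978 0.61258939] ['intrinsics', 'camera_from_world']
side [[479.2735394291278, 0.0, 275.2733318925373], [0.0, 479.2735394291278, 211.49753956620245], [0.0, 0.0, 1.0]] [0.42421506 0.79148897 0.8052154 ] ['intrinsics', 'camera_from_world']
wrist [[319.7894808715007, 0.0, 279.4960426767509], [0.0, 319.7894808715007, 211.37757753174853], [0.0, 0.0, 1.0]] [0.62513383 0.08518759 0.38316902] ['intrinsics', 'camera_from_world']
```

View pics/scene0.png

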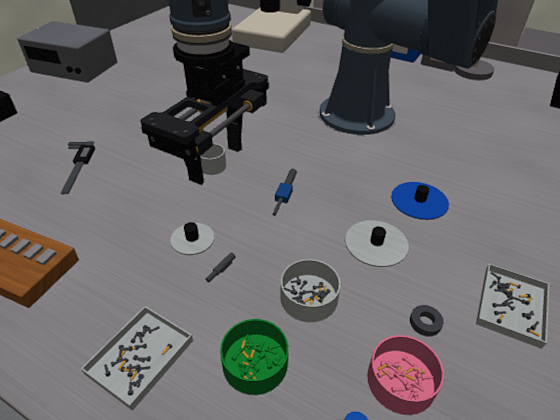

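View pics/side0.png

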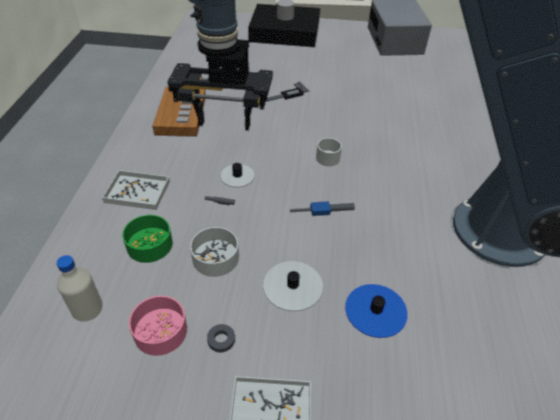

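Scene view: the wide cover is grey, with its knob at (378,236). It could be confused with the blue cover (420,198) or the small cover (191,232). The wide dish is the grey one at (310,290). It could be confused with green (254,355), pink (405,372) or the small dish (212,157). In the side view, the cover is at (293,280) and the dish at (215,250). I'll take the grey pair and measure them now.

```bash
cat >> h.py <<'E'
def circ(p):
    A=np.c_[2*p,np.ones(len(p))]; c=np.linalg.lstsq(A,(p**2).sum(1),rcond=None)[0]
    return c[:2],np.sqrt(c[2]+c[:2]@c[:2])
def ray(uv,K,T,z):
    uv=np.atleast_2d(uv).astype(float); R=T[:3,:3]; o=np.linalg.inv(T)[:3,3]
    d=np.c_[(uv[:,0]-K[0,2])/K[0,0],-(uv[:,1]-K[1,2])/K[1,1],-np.ones(len(uv))]@R
    return o+d*((z-o[2])/d[:,2])[:,None]
E
python3 - <<'E'
from h import *
for n,uc,ud,us in(("scene",(377,242),(310,290),(192,238)),("side",(293,284),(215,250),(237,174))):
    f=np.load(n+"0.npz"); im,d,K,T=[f[k] for k in("im","d","K","T")]
    P=pts(d,K,T)
    def sel(uv,lo,hi,r=.085,dark=None):
        c=ray(uv,K,T,.02)[0]
        m=(np.hypot(P[...,0]-c[0],P[...,1]-c[1])<r)&(P[...,2]>lo)&(P[...,2]<hi)&(d>0)
        if dark is not None: m&=((im.max(2)<90)==dark)
        return m
    for nm,uv in(("cov",uc),("small",us)):
        m=sel(uv,.006,.03,dark=False).astype(np.uint8)
        c=max(cv2.findContours(cv2.morphologyEx(m,cv2.MORPH_OPEN,np.ones((3,3))),0,1)[0],key=cv2.contourArea)[:,0]
        z=np.median(P[m>0][:,2]); print(n,nm,"disc z",z,circ(ray(c,K,T,z)[:,:2]))
        k=sel(uv,.03,.07,.04)&(im.max(2)<100); q=P[k]; print("  knob n",k.sum(),"top",np.percentile(q[:,2],[50,95]),q[:,:2].mean(0), circ(q[q[:,2]<.042][:,:2]))
    m=sel(ud,.04,.055); q=P[m]; print(n,"dish rim",len(q),circ(q[:,:2]),np.percentile(q[:,2],[50,95]))
f=np.load("side0.npz"); im=f["im"][...,::-1]; g=np.load("scene0.npz")["im"][...,::-1]
cv2.imwrite("pics/crop.png",np.hstack([cv2.resize(x,(400,340),interpolation=2) for x in(g[180:330,270:450],im[215:325,180:335])]))
E
```

```text
scene cov disc z 0.016209621412598074 (array([0.45156845, 0.22839639]), np.float64(0.05868206526072329))
  knob n 174 top [0.04497499 0.04746282] [0.45619334 0.22872591] (array([0.45231351, 0.22831372]), np.float64(0.011558776496815549))
scene small disc z 0.016072896740124076 (array([ 0.62338829, -0.07895007]), np.float64(0.03591691146848665))
  knob n 175 top [0.04474167 0.04761186] [ 0.6257966  -0.07762535] (array([ 0.62266283, -0.08016365]), np.float64(0.011932435079611689))
scene dish rim 471 (array([0.62296654, 0.17192285]), np.float64(0.04822857958665976)) [0.04436396 0.046481  ]
side cov disc z 0.015833530173520127 (array([0.45087753, 0.22751213]), np.float64(0.05923667717395483))
  knob n 146 top [0.04455251 0.04731512] [0.45136753 0.23129936] (array([0.45096795, 0.22766843]), np.float64(0.01182804729035932))
side small disc z 0.015716970490991855 (array([ 0.62115406, -0.07837874]), np.float64(0.03612918495385138))
  knob n 96 top [0.04366346 0.04746849] [ 0.62136273 -0.07646073] (array([ 0.62205993, -0.07813718]), np.float64(0.009510781408639209))
side dish rim 292 (array([0.62174777, 0.17124896]), np.float64(0.04824106521160995)) [0.0436911 0.0466357]
```

View pics/crop.png

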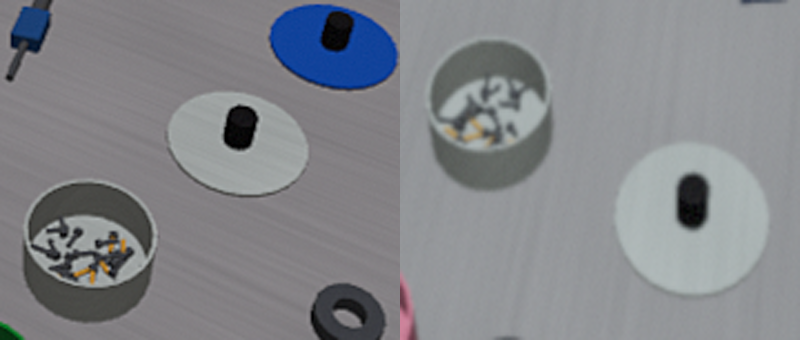

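The crop confirms it: a white-grey cover with a black knob, beside a grey dish holding screws, and the blue cover is separate. The cover is at (0.4513,0.228) and the dish at (0.6223,0.1716). Tool x is world y and tool y is world x.

Emit:
arm_command --deltas '[1,0.038,-0.0288,0,0,1,0.038,-0.0288,0,0,1,0.038,-0.0288,0,0,1,0.038,-0.0288,0,0,1,0.038,-0.0288,0,0,1,0.038,-0.0288,0,0,1,0,0,0.04,0,1,0,0,0.04,0,1,0,0,0,0,1,0,0,0,0]' --newtons 25

```text
time: 1.4
position: [0.453, 0.2282, 0.123]
tool_rot: [0.707, 0.707, 0.001, 0.0]
ft_force: [0.7, -0.0, 0.2]
grip_width: 0.0871
grip_force: 0.0
```

```bash
python3 - <<'E'
from h import *
s=status.get_obs(); print(s['time'],s['position'],s['tool_rot'],s['ft_force'])
im,d,K,T,p=grab("wrist"); cv2.imwrite("pics/w1.png",im[...,::-1])
P=pts(d,K,T)
k=(np.hypot(P[...,0]-.4515,P[...,1]-.228)<.03)&(P[...,2]>.04)&(P[...,2]<.055)&(d>0)&(im.max(2)<100)
print(k.sum(),P[k].mean(0),circ(P[k][:,:2]))
m=((np.hypot(P[...,0]-.4515,P[...,1]-.228)<.09)&(P[...,2]>.008)&(P[...,2]<.025)&(d>0)&(im.min(2)>100)).astype(np.uint8)
c=max(cv2.findContours(m,0,1)[0],key=cv2.contourArea); 
q=P[m>0][:,:2]; print(cv2.minEnclosingCircle(cv2.convexHull(q.astype(np.float32))))
E
```

```text
1.4 [0.45301455 0.22815148 0.12304855] [7.07199478e-01 7.07013780e-01 5.64600562e-04 3.06895554e-04] [ 0.73323753 -0.00450109  0.22418694]
673 [0.45072425 0.22867082 0.04508689] (array([0.45074594, 0.22846303]), np.float64(0.009041480579823733))
((0.4508272707462311, 0.2276025265455246), 0.060102298855781555)
```

View pics/w1.png

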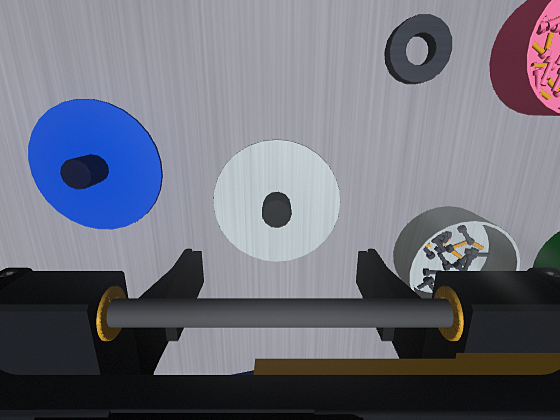

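The wrist view shows the cover at (277,200) with its knob at (277,210), between the fingers, with the blue cover and dish clear of them. Next I'll descend and grip.

Emit:
arm_command --deltas '[1,0,-0.002,0.04,0,1,0,0,0.035,0,1,0,0,0.018,0,1,0,0,0.008,0,1,0,0,0,0,-1,0,0,0,0,-1,0,0,0,0,-1,0,0,0,0,-1,0,0,0,0,-1,0,0,0,0]' --newtons 30

```text
time: 2.7
position: [0.4502, 0.228, 0.0213]
tool_rot: [0.707, 0.707, 0.0, 0.0]
ft_force: [1.1, -0.3, -0.3]
grip_width: 0.0447
grip_force: 0.0
```

Emit:
arm_command --deltas '[-1,0,0,0,0,-1,0,0,0,0,-1,0,0,0,0,-1,0,0,0,0,-1,0,0,0,0]'

```text
time: 3.32
position: [0.4502, 0.228, 0.0212]
tool_rot: [0.707, 0.707, 0.0, 0.0]
ft_force: [0.5, -0.3, -0.4]
grip_width: 0.024
grip_force: 30.0
```

Emit:
arm_command --deltas '[-1,0,0,-0.02,0,-1,0,0,-0.035,0,-1,0,0,-0.035,0,-1,-0.0094,0.0287,0,0,-1,-0.0094,0.0287,0,0,-1,-0.0094,0.0287,0,0,-1,-0.0094,0.0287,0,0,-1,-0.0094,0.0287,0,0,-1,-0.0094,0.0287,0,0,-1,0,0,0,0,-1,0,0,0,0]'

```text
time: 4.7
position: [0.6206, 0.1716, 0.1103]
tool_rot: [0.707, 0.707, -0.001, -0.001]
ft_force: [-0.2, -0.9, -3.1]
grip_width: 0.0242
grip_force: 30.0
```

```bash
python3 - <<'E'
from h import *
s=status.get_obs(); print(s['time'],s['position'],s['ft_force'],s['moment'],s['grip_width'],s['grip_force'])
ims=[]
for n in("scene","side"):
    im,d,K,T,p=grab(n); ims.append(im[...,::-1]); P=pts(d,K,T)
    m=(np.hypot(P[...,0]-.6223,P[...,1]-.1716)<.09)&(P[...,2]>.085)&(P[...,2]<.125)&(d>0)&(im.min(2)>110)
    q=P[m]; A=np.c_[q[:,:2],np.ones(len(q))]; a=np.linalg.lstsq(A,q[:,2],rcond=None)[0]
    print(n,len(q),"tilt",a[:2],"z",np.median(q[:,2]),cv2.minEnclosingCircle(q[:,:2].astype(np.float32)))
    mm=m.astype(np.uint8); c=max(cv2.findContours(mm,0,1)[0],key=cv2.contourArea)[:,0]
    h=cv2.convexHull(c)[:,0]; print(circ(ray(h,K,T,np.median(q[:,2]))[:,:2]))
    r=(np.hypot(P[...,0]-.6223,P[...,1]-.1716)<.06)&(P[...,2]>.04)&(P[...,2]<.05)&(d>0)
    print("rim",r.sum(),circ(P[r][:,:2]))
cv2.imwrite("pics/c2.png",np.hstack([cv2.resize(x,(400,400)) for x in(ims[0][120:350,200:430],ims[1][140:340,110:310])]))
E
```

```text
4.7 [0.62058022 0.17164376 0.11030358] [-0.18512203 -0.86478786 -3.08031922] [-0.01354393  0.05178424 -0.01493975] 0.02419867453027556 29.9993696808815
scene 2370 tilt [-0.00171916  0.00109976] z 0.10525852800832713 ((0.621320366859436, 0.17179596424102783), 0.060452286154031754)
(array([0.62191704, 0.17212491]), np.float64(0.05951464681426913))
rim 252 (array([0.62289865, 0.17193778]), np.float64(0.04826857251930198))
side 1760 tilt [0.00011897 0.00034903] z 0.10515694759931582 ((0.6209918260574341, 0.16996417939662933), 0.06133824586868286)
(array([0.62046594, 0.17216648]), np.float64(0.059932023586349574))
rim 163 (array([0.62157415, 0.17123265]), np.float64(0.048269768027084235))
```

View pics/c2.png

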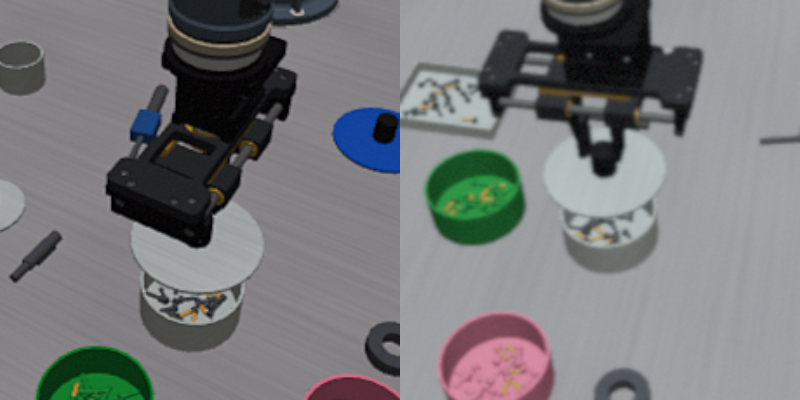

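The cover hangs level above the dish (crop (197,245) and (605,175)) and needs +1 mm in x. To seat it, the disc top must go from 0.105 to 0.049, a drop of 56 mm.

Emit:
arm_command --deltas '[-1,0,0.0012,0.02,0,-1,0,0,0.015,0,-1,0,0,0.01,0,-1,0,0,0.005,0,-1,0,0,0.003,0,-1,0,0,0.002,0,-1,0,0,0,0,-1,0,0,0,0]'

```text
time: 5.8
position: [0.6238, 0.1717, 0.0566]
tool_rot: [0.707, 0.707, 0.0, 0.0]
ft_force: [0.6, -0.3, -1.6]
grip_width: 0.0241
grip_force: 30.0
```

Emit:
arm_command --deltas '[-1,0,-0.001,0.0012,0,-1,0,0,0.001,0,-1,0,0,0,0,-1,0,0,0,0]'

```text
time: 6.3
position: [0.6224, 0.1716, 0.0542]
tool_rot: [0.707, 0.707, -0.0, -0.0]
ft_force: [-1.0, -0.1, 0.9]
grip_width: 0.0238
grip_force: 30.0
```

Contact is showing: the load has gone from −3 N to about +1 N at the expected height. I'll open partway, check, then lift.

Emit:
arm_command --deltas '[0.2,0,0,0,0,0.2,0,0,0,0,0.2,0,0,0,0,0.2,0,0,0,0,0.2,0,0,0,0,0.2,0,0,0,0]'

```text
time: 7.05
position: [0.6226, 0.1717, 0.054]
tool_rot: [0.707, 0.707, 0.0, 0.0]
ft_force: [-0.2, 0.1, -0.1]
grip_width: 0.0521
grip_force: 0.0
```

Emit:
arm_command --deltas '[0.2,0,0,-0.02,0,0.2,0,0,-0.04,0,0.2,0,0,-0.05,0,0.2,0,0,-0.05,0,0.2,0,0,0,0,0.2,0,0,0,0]'

```text
time: 7.8
position: [0.6221, 0.1716, 0.2147]
tool_rot: [0.707, 0.707, 0.0, 0.0]
ft_force: [-0.7, -0.1, -0.6]
grip_width: 0.0526
grip_force: 0.0
```

```bash
python3 - <<'E'
from h import *
s=status.get_obs(); print(s['time'],s['position'],s['ft_force'])
ims=[]
for n in("scene","side"):
    im,d,K,T,p=grab(n); ims.append(im[...,::-1]); P=pts(d,K,T)
    m=(np.hypot(P[...,0]-.6223,P[...,1]-.1716)<.09)&(P[...,2]>.04)&(P[...,2]<.065)&(d>0)&(im.min(2)>110)&(im.max(2).astype(int)-im.min(2)<40)
    q=P[m]; a=np.linalg.lstsq(np.c_[q[:,:2],np.ones(len(q))],q[:,2],rcond=None)[0]
    h=cv2.convexHull(max(cv2.findContours(m.astype(np.uint8),0,1)[0],key=cv2.contourArea))[:,0]
    z=np.median(q[:,2]); print(n,len(q),"tilt",a[:2],"z",z,circ(ray(h,K,T,z)[:,:2]))
    w=(np.hypot(P[...,0]-.6223,P[...,1]-.1716)<.06)&(P[...,2]>.01)&(P[...,2]<.035)&(d>0)
    c,r=circ(P[w][:,:2]); print("dish wall",w.sum(),c,r)
cv2.imwrite("pics/c3.png",np.hstack([cv2.resize(x,(400,400)) for x in(ims[0][120:350,200:430],ims[1][140:340,110:310])]))
E
```

```text
7.8 [0.62208655 0.17159109 0.2147335 ] [-0.67967108 -0.14051411 -0.57024185]
scene 2913 tilt [0.00138918 0.0016102 ] z 0.04923935770300014 (array([0.62326628, 0.17177983]), np.float64(0.05946589566273196))
dish wall 331 [0.62240374 0.17170951] 0.04930240796036521
side 1868 tilt [0.00068897 0.00046109] z 0.048842591565522286 (array([0.62268502, 0.17136391]), np.float64(0.060156688758163206))
dish wall 274 [0.62187124 0.17052712] 0.049386107593850544
```

View pics/c3.png

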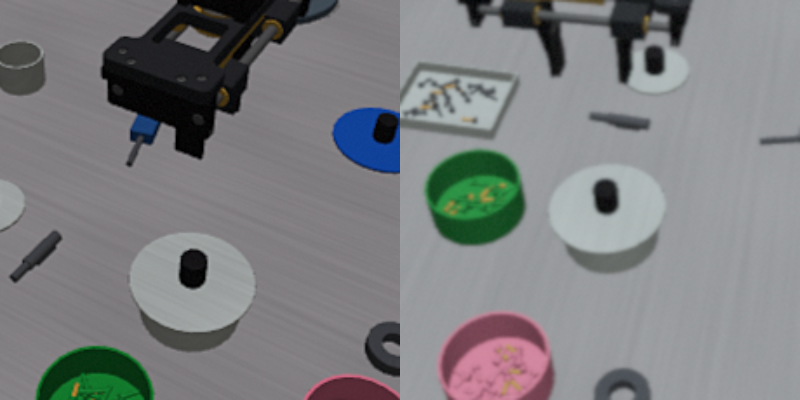

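The cover is seated level on the dish (crop (192,280) and (606,208)). Its top is at 0.049, it is within 1 mm of centre, and the gripper is clear.

```bash
python3 -c "
from rig import order; print(order.hand_in())"
```

```text
the job is handed in; nothing more can be done
None
```

I set the wide cover on the wide dish while gripped, released it, and handed the job in at about 8 s; the last images showed it fully seated, level and within about 1 mm of centre, with the small dish and small cover left alone.

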